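# Open a locked glaze jar

## Robot

A 6-joint arm with a two-finger parallel gripper is mounted at the origin on the work surface. World frame = base frame: x ahead of the robot, y to its left, z up, the work surface at z = 0. Lengths are in mm, angles in degrees, forces in N, time in s.
With the tool pointing down it reaches from about 350 to 725 mm from the base axis. Payload 6 kg.
Tool frame: the origin (TCP) lies at the very end of the fingers, on their centre line; the grasp point (between the pads) lies 19 mm behind it; z points along the fingers, y is the line along which they close (so a half turn about z gives the same grasp; the last joint's range is limited). The gripper opens to 85 mm and grips with 20 to 120 N. Pads are 22 mm wide; open, the fingers measure 114 mm over their backs; the gripper's body (76 mm by 85 mm) begins 54 mm behind the grasp point. The pads swing forward as they close: fully open they stand 13 mm farther back than shut.
Start: joints at [-56.969, 2.303, 4.859, 0, -92.561, -19.12], TCP at [144.263, -582.376, 231.261] pointing down, gripper open.
Joint ranges: [-146.85, 146.85], [-73.84, 115.35], [-62.03, 85.46], [-188.31, 113.3], [-161.28, -10.13], [-171.36, 171.36]. Speed limits (degrees/s): [147.25, 147.25, 172.46, 180, 180, 180].

## Interface

Orientations are given as a 3x3 rotation matrix whose columns are the frame's x, y, z axes.
In Python, from rig import * gives the robot as it stands.
- The arm moves only by the shell command python3 -m creep 'ROWS' [OPENING] [FORCE]. ROWS is JSON, a list that holds one entry, the list of rows, each a list of 4 numbers: the shift along the tool's x, y, z in m, then the turn about the tool's z in rad. A call has 1 to 8 rows; each row is the pose to reach, as a shift and turn from the pose commanded when the call began, along the tool's axes at that moment; what a row does not reach only later rows make up. A row lasts 1/10 s, in which the tool goes at most 50 mm and 8.59 degrees, less where a joint would pass 70% of its speed; a pose out of reach is approached as far as the arm can. A call with a gripper value outside its range is refused whole. OPENING is the finger opening in m, from 0 to 0.0854, set as the call begins (- or left out, the last holds). The fingers move at their own pace and stop on an object; FORCE is the grip in N (left out, the last holds). Time passes only in rows, so rows that repeat a pose let the fingers close. It gives the time, the measured TCP pose, the force, the opening and the grip force at its end, in the units of the state.
- get_obs(): the state, without advancing time (a new reading comes with each control period).
- read_camera(name): name is "scene" or "top"; returns the picture (400x640x3 uint8, red, green, blue); there is no depth.
- camera_info(name): a dict with "mtx" (3x3 intrinsics, pixels), "k1" (the pictures are not rectified: a ray, as slopes to the right and down, at radius r is drawn at 1 + k1 r^2 times it, then the intrinsics apply), "extrinsics" (4x4, takes a point from world to camera coordinates). Camera axes: x right, y up, looking along -z (the intrinsics and any distortion apply to the point x, -y, -z); pixel columns grow to the right and rows downward; lengths in mm; the calibration is good to about 2 mm. A picture is of the moment at which its call begins. camera_info takes no time and is no camera call.
- job_done(): hands the job in; it is judged then, once.
Trained networks look in the newest picture that a camera, given by its name, has taken for a name from the list of things; names that differ only in an ending like _2 or _b are one class to them, and where a whole thing is asked for, a point or a joint stands for the part that bears it (a point fixed in the world has none). Each returns a list of dicts, best first, with "score" (0 to 1); they miss things now and then, are a little off and sometimes report something else, mostly with a low value. They report only what shows in the picture. A call takes as long as a camera call. They do not tell look-alikes from the thing itself.
- look_for(camera, name): "position" ([column, row] in pixels, amid what is visible of it).
- mark_of(camera, name): "position" ([column, row] in pixels: a listed point, or the origin of a listed thing).
The state is a dict: "t": time; "q": joint angles; "joint_vel": joint speeds; "joint_efforts": joint torques, N m; "position": TCP position; "eef_rot": TCP orientation; "contact_force": force on the tool from outside, world axes, zero at the start; "torque": the same for the moment, N m; "opening": finger opening in mm; "grasp_force": force on a finger pad.
Only numpy, scipy, OpenCV 4.12 (cv2) and the standard library are available. Lean on these libraries where they do the work, as an engineer would, in place of code of your own. Each camera call takes 0.05 s, during which the arm holds its last target. There are 200 camera calls.

## Task

Open the blue glaze jar: flip its orange tab all the way back, unscrew the green cap anticlockwise until it comes up against its stop, and lift it out. Work gently: do not force the cap sideways, upwards or hard against its stop. Then set the cap down upright, not dropped, well on the round white plaster bat, leave the tab open, and leave the other things on the bench where they are.

Things in the scene. Friction and masses are not known exactly. Their poses are not given: they have to be found in the camera images.
- jar: blue glaze jar with a white collar, fixed to the bench, 120 mm across at the foot, 77 mm high to the top of the collar (86 mm across). Origin: centre of its underside; z up; its x axis points from the mouth to the tab's hinge
- jar_mouth (a point): centre of the top of the white collar, 77 mm up; axes as the jar's. Two ledges in the collar trap the cap's lugs; between them are two openings about 38 degrees wide, opposite each other along the jar's x, but the collar is set up to 17 degrees off either way, so feel for them. Turned anticlockwise seen from above (positive about z) the lugs enter the openings, then one meets a red stop: there the cap lifts straight up
- tab_hinge (a point): centre of the tab's hinge pin: 62 mm from the jar's axis along the jar's x, 121 mm above the bench; pin along the jar's y
- tab_lip (a point): point on the middle of the orange tab, 106 mm from the hinge pin (the tab ends 12 mm farther on, is 24 mm wide, 6 mm thick). Closed, it lies level over the cap, its underside 11 mm above the cap's bar, and its free end points along the jar's -x; the two long sides can be pinched from above
- tab (a joint): angle of the tab about its hinge, rad: 0 level and closed, 1.57 upright, stops at 2.5 (leaning well back). Stiff hinge (0.1 N m): it stays where it is left
- cap_grip (a point): middle of the grip bar of the green cap. Bar 44 mm long (cap's x), 14 mm wide (cap's y), from 16 mm below this point to 12 mm above; under it a round hub 49 mm across. Locked, this point is 18 mm above the collar's top. Cap 70 to 120 g, 0.8 mm of side play each way. It takes light loads only: stop at about 4 N of push or 0.1 N m of torque more than the turning needs, and never close on it more than 1 mm off centre
- cap_foot (a point): centre of the cap's flat underside, 29 mm below cap_grip; axes as the cap's. Two lugs 12 mm wide stick out along the cap's +x and -x to 34 mm from its axis. Locked, cap's x is 100 to 125 degrees anticlockwise of the jar's x; the stop is 35 to 100 degrees farther anticlockwise, and the cap is free over the last 7 degrees before it. A spring seal presses the cap up with about 5 N; it turns stiffly (about 0.1 N m) and pops up 3 mm when free
- bat: round white plaster bat, a disc 150 mm across and 20 mm thick, fixed. Origin: centre of its underside
- bat_top (a point): centre of the bat's upper face, 20 mm above the bench
- stamp: bystander: terracotta stamp 45 mm tall, 24 mm across, standing between jar and bat; origin at its underside
- pigment: bystander: small pigment jar with orange lid, 52 mm across, 75 mm tall; origin at its underside
- spray: bystander: clear bottle with blue cap, 64 mm across, 140 mm tall; origin at its underside
- bisque_bowl: bystander: white bowl 120 mm across, 60 mm high; origin at its underside
- mug: bystander: terracotta mug 80 mm across, 90 mm high; origin at its underside
- brush: bystander: brush lying at the far side of the bench
- rib: bystander: flat wooden rib 90 x 45 x 6 mm lying near the robot; origin at its underside
There are look-alikes about, which are no part of the job. Of the things like the bat, leave any that is black; of the rest the smaller one is meant. Of the things shaped like the part that bears cap_grip, the green one is meant.

How it is judged:
By the outcome, as a careful person would: the job done as asked, in the order asked, and still so for the second after the job is handed in, with the robot touching nothing.
It also fails if it takes over 72 s, if anything falls off the work surface, if the arm or the gripper's body presses on something with over 40 N, if the wrist force passes 120 N, or if a joint passes its speed limit or range.

## Working session

There is one attempt and no reset: what is moved stays moved. The work goes in short steps, Python scripts to look and compute and a shell command to move; the robot and the scene stay as the last step left them, time stands still between calls to the robot, and variables do not carry over. Pictures are saved under pics/ and viewed, at most 11 in all, crops included, and the job is handed in when it is done.

```bash
ls; mkdir -p pics
python3 - <<'E'
from rig import *
import cv2
for c in("scene","top"):
    im=read_camera(c); cv2.imwrite(f"pics/{c}0.png",im[...,::-1]); i=camera_info(c); print(i)
    for n in("jar","jar_mouth","tab_hinge","tab_lip","cap_grip","bat_top","stamp","tab"):
        print(c,n,[(d["score"],d["position"]) for d in mark_of(c,n)][:3] if n!="tab" else [(d["score"],d["position"]) for d in look_for(c,n)][:3])
o=get_obs(); print(o)
E
```

```text
pics
{'mtx': array([[451.26526925,   0.        , 317.3122318 ],
       [  0.        , 451.26526925, 198.48793629],
       [  0.        ,   0.        ,   1.        ]]), 'k1': 0.020831598473471307, 'extrinsics': array([[-8.46656592e-01,  5.31852373e-01, -1.74833997e-02,
         4.84732720e+02],
       [-4.35359965e-01, -6.73409454e-01,  5.97479211e-01,
         1.62398002e+02],
       [ 3.05997249e-01,  5.13471285e-01,  8.01693784e-01,
        -1.55831794e+03],
       [ 0.00000000e+00,  0.00000000e+00,  0.00000000e+00,
         1.00000000e+00]])}
scene jar [(0.91, [367.3, 235.7])]
scene jar_mouth [(0.68, [366.9, 225.5])]
scene tab_hinge [(0.69, [365.4, 202.3]), (0.59, [352.9, 223.0])]
scene tab_lip []
scene cap_grip [(0.8, [408.0, 222.3]), (0.77, [409.1, 258.5]), (0.43, [368.9, 219.7])]
scene bat_top [(0.87, [282.6, 230.7]), (0.79, [294.2, 101.0]), (0.69, [369.5, 202.8])]
scene stamp [(0.55, [355.9, 211.4])]
scene tab [(0.62, [367.7, 213.6]), (0.2, [366.3, 234.6])]
{'mtx': array([[470.02160092,   0.        , 327.69124028],
       [  0.        , 470.02160092, 197.09932355],
       [  0
[... 1039 characters left out ...]
31e+01, -1.91206352e+01]), 'joint_vel': array([-0.01233493, -0.03030508, -0.01256901, -0.02201639,  0.00084205,
       -0.05388301]), 'joint_efforts': array([ 2.24267546e-04, -3.67925334e+01,  3.47439659e+01,  6.93317100e+00,
       -9.39836937e-04, -3.09016450e-06]), 'position': array([ 144.28116738, -582.3657603 ,  231.2754056 ]), 'eef_rot': array([[-9.70669583e-01, -2.40417470e-01, -5.64733129e-06],
       [-2.40417470e-01,  9.70669581e-01,  6.81573233e-05],
       [-1.09045185e-05,  6.75159577e-05, -9.99999998e-01]]), 'contact_force': array([-0.01987303, -0.33233439,  0.34646607]), 'torque': array([-0.01691831, -0.02990223, -0.01640852]), 'grasp_force': 0.0, 'opening': 85.26334159334647}
```

```bash
cat > h.py <<'E'
from rig import *
import cv2, numpy as np
def ray(c,uv):
    i=camera_info(c); K=i["mtx"]; E=i["extrinsics"]; R=E[:3,:3]; t=E[:3,3]
    u=cv2.undistortPoints(np.array([[uv]],float),K,np.array([i["k1"],0,0,0.]))[0,0]
    # note: forward model xd = x(1+k1 r^2)
    return -R.T@t, R.T@np.array([u[0],-u[1],-1.])
def at(c,uv,z):
    o,d=ray(c,uv); return o+d*(z-o[2])/d[2]
def proj(c,p):
    i=camera_info(c); q=i["extrinsics"]@np.r_[p,1.]; s=np.array([q[0],-q[1]])/-q[2]; s=s*(1+i["k1"]*(s@s)); return i["mtx"][:2,:2]@s+i["mtx"][:2,2]
def tri(a,b):
    (o1,d1),(o2,d2)=ray("scene",a),ray("top",b)
    s,t=np.linalg.lstsq(np.c_[d1,-d2],o2-o1,rcond=None)[0]; p,q=o1+s*d1,o2+t*d2
    return (p+q)/2,np.linalg.norm(p-q)
def snap(c,name,box=None,k=1):
    im=read_camera(c)[...,::-1]
    if box: x0,y0,x1,y1=box; im=im[y0:y1,x0:x1]
    cv2.imwrite(f"pics/{name}.png",cv2.resize(im,None,fx=k,fy=k,interpolation=cv2.INTER_CUBIC))
E
python3 - <<'E'
import cv2
a=cv2.imread("pics/scene0.png")[150:300,240:440];b=cv2.imread("pics/top0.png")[130:290,220:480]
cv2.imwrite("pics/c1.png",cv2.resize(a,None,fx=4,fy=4,interpolation=2));cv2.imwrite("pics/c2.png",cv2.resize(b,None,fx=3,fy=3,interpolation=2))
E
python3 - <<'E'
import sys; sys.path.insert(0,'.')
from h import *
print(at("top",[289.8,219.7],0),at("scene",[367.3,235.7],0),at("top",[284,219],77),at("scene",[366.9,225.5],77))
for p in([326.2,169.2],[366.4,213.9],[454.6,250.9]): print("bat",at("top",p,20))
for p in([282.6,230.7],[294.2,101]): print("batS",at("scene",p,20))
print(at("top",[288.6,198.8],121),at("top",[287.4,229.4],121),at("scene",[365.4,202.3],121),at("scene",[352.9,223],121),at("top",[285.2,228.6],121))
E
```

```text
[463.84080039 108.5972676    0.        ] [462.74382373 108.58288962   0.        ] [460.30545912 123.5218825   77.        ] [476.41299234 116.20450018  77.        ]
bat [658.3604574  -31.32892407  20.        ]
bat [ 485.37176775 -185.55589755   20.        ]
bat [ 343.89630968 -522.84519373   20.        ]
batS [674.01988756 -33.44409452  20.        ]
batS [ 352.41832222 -513.06866788   20.        ]
[530.18312015 103.56834995 121.        ] [419.35938115 106.4357487  121.        ] [453.22342018  71.63140641 121.        ] [523.5047408  110.42642684 121.        ] [422.19920364 114.40038545 121.        ]
```

View pics/c1.png

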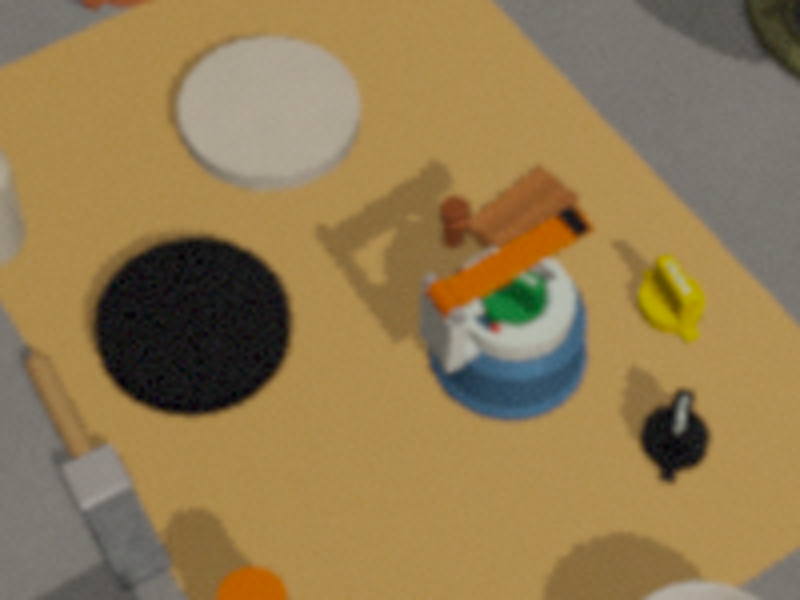

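View pics/c2.png

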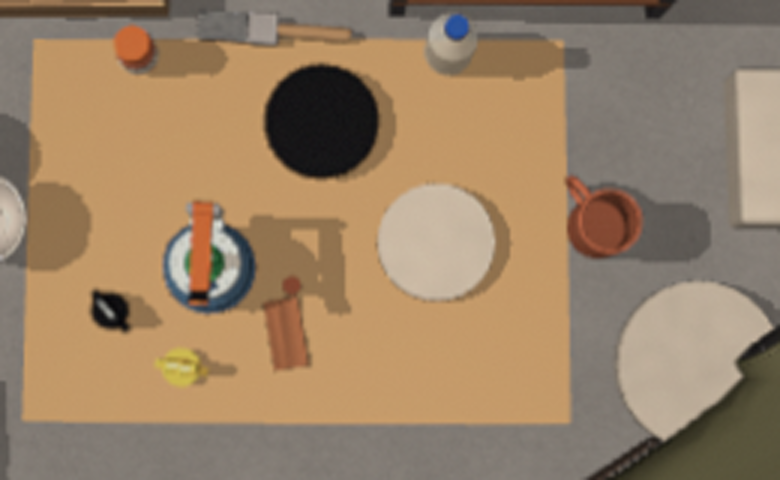

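The close-up from the scene camera shows the orange tab over the jar with the green cap under it. Yellow and black look-alike caps stand to the right. The top view has the jar at about (289,219) px, the smaller white bat at (366,213), and the large one partly hidden at bottom right. The bat I want is therefore at about (485,-186). Next I measure the tab, collar and jar by colour.

Run:
```python
from h import *
im=read_camera("top"); h=cv2.cvtColor(im,cv2.COLOR_RGB2HSV).astype(int)
def blob(m,box,name,z,c="top"):
    x0,y0,x1,y1=box; k=np.zeros(m.shape,bool); k[y0:y1,x0:x1]=m[y0:y1,x0:x1]
    v,u=np.nonzero(k); P=np.array([at(c,[a,b],z)[:2] for a,b in zip(u,v)])
    cc=P.mean(0); w,V=np.linalg.eigh(np.cov(P.T)); d=V[:,1]*np.sign(V[0,1])
    s=(P-cc)@d; e,r=cv2.minEnclosingCircle(P.astype(np.float32))
    print(name,len(u),cc.round(1),"axis",np.degrees(np.arctan2(d[1],d[0])).round(1),"ext",s.min().round(1),s.max().round(1),"wid",np.sqrt(12*w[0]).round(1),"circ",np.round(e,1),round(r,1))
H,S,V=h[...,0],h[...,1],h[...,2]; box=(268,192,312,240)
print("samples",h[212,287],h[220,277],h[227,293],h[222,281],h[240,320])
blob((H<11)&(S>180)&(V>130),box,"tab",124)
blob((H>95)&(H<125)&(S>90),box,"blue",40)
blob((S<50)&(V>120),box,"white",77)
blob((H>45)&(H<90)&(S>100),box,"green",95)
blob((S<60)&(V>120),(340,185,395,235),"bat",20)
sc=read_camera("scene"); 
for c,n in(("scene","bat_top"),("top","bat_top"),("top","stamp"),("scene","stamp")): print(n,[at(c,d["position"],20 if n!="stamp" else 0).round(0) for d in mark_of(c,n)[:3]])
```

```text
samples [ 10 184 198] [ 54   7 194] [ 38  12 175] [ 37  11 209] [ 11 147 160]
tab 131 [483.2 109.3] axis -0.4 ext -51.9 49.6 wid 16.6 circ [482.1 109. ] 51.1
blue 108 [449.2  81.3] axis -44.5 ext -59.4 47.3 wid 72.6 circ [465.  106.8] 54.5
white 260 [470.9 110.1] axis -79.8 ext -52.3 43.3 wid 88.7 circ [473.9 118.4] 65.4
green 23 [464.2  96.2] axis -86.1 ext -33.0 7.8 wid 30.6 circ [465.1 108.2] 21.1
bat 1153 [ 499.  -180.2] axis -60.3 ext -73.0 74.9 wid 126.6 circ [ 500.3 -180.4] 74.1
bat_top [array([659., -44.,  20.]), array([ 507., -176.,   20.]), array([ 338., -510.,   20.])]
bat_top [array([ 342., -508.,   20.]), array([658., -26.,  20.]), array([398.,  19.,  20.])]
stamp [array([440., -10.,   0.]), array([535., 114.,   0.])]
stamp [array([445.,  13.,   0.])]
```

Run:
```python
from h import *
im=np.mean([read_camera("top").astype(float) for _ in range(4)],0)
cv2.imwrite("pics/c3.png",cv2.resize(im[190:245,262:317,::-1].astype(np.uint8),None,fx=10,fy=10,interpolation=cv2.INTER_CUBIC))
# soft orangeness per row
w=np.clip(im[...,0]-im[...,2]-60,0,None); w[:,:278]=0;w[:,297:]=0
C=[]
for v in range(200,226):
    r=w[v]
    if r.sum()>200: C.append(at("top",[(r*np.arange(640)).sum()/r.sum(),v],124)[:2])
C=np.array(C); print(C.round(0).tolist()); p=np.polyfit(C[:,0],C[:,1],1); print(np.degrees(np.arctan(p[0])),np.polyval(p,[419,463,525]))
```

```text
[[525.0, 111.0], [522.0, 112.0], [518.0, 112.0], [515.0, 112.0], [511.0, 114.0], [507.0, 114.0], [504.0, 112.0], [500.0, 111.0], [496.0, 110.0], [493.0, 110.0], [489.0, 110.0], [485.0, 110.0], [482.0, 110.0], [478.0, 110.0], [475.0, 110.0], [471.0, 111.0], [467.0, 111.0], [464.0, 110.0], [460.0, 110.0], [457.0, 111.0], [453.0, 111.0], [449.0, 111.0], [446.0, 111.0], [442.0, 111.0], [439.0, 111.0], [435.0, 111.0]]
0.7634010089921821 [110.14005696 110.72634154 111.55246982]
```

View pics/c3.png

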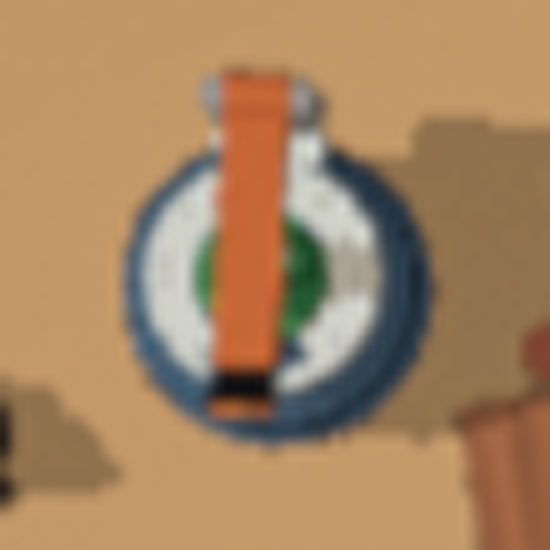

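The enlarged crop shows the tab running from the hinge at (287.1,199.1) px to its end at (285.5,231.1), with a black mark near (285.6,228.1). The collar centre is near (287.7,216.6).

Run:
```python
from h import *
print(at("top",[287.1,199.1],124),at("top",[285.5,231.1],124),at("top",[285.6,228.1],124),at("top",[287.7,216.6],77), at("top",[289.4,218.2],20))
L=at("top",[287.1,199.1],121); print("hinge",L)
read_camera("scene")
for n in("tab_lip","tab_hinge","cap_grip"): print([(d["score"],d["position"]) for d in mark_of("scene",n)[:4]])
for a in(-3,):
  u=np.array([np.cos(np.radians(a)),np.sin(np.radians(a)),0])
  for n,p in(("lip",np.array([464.,110,0])-44*u+[0,0,121]),("hinge",np.array([464,110.,0])+62*u+[0,0,121])): print(n,p,proj("top",p),proj("scene",p))
```

```text
[528.70434494 108.72105418 124.        ] [413.05313186 112.91754162 124.        ] [423.82359104 112.69890515 124.        ] [469.26307071 109.92543633  77.        ] [468.00805846 108.48574508  20.        ]
hinge [529.07257507 108.99741427 121.        ]
[(0.6, [352.0, 222.9]), (0.56, [382.4, 203.4])]
[(0.95, [353.3, 225.6]), (0.67, [354.7, 211.4])]
[(0.69, [407.5, 220.5]), (0.65, [409.8, 254.6]), (0.5, [367.9, 221.5]), (0.29, [304.4, 314.2])]
lip [420.06030047 112.30278207 121.        ] [285.77419322 229.19736788] [383.41545035 206.91825467]
hinge [525.91503115 106.75517071 121.        ] [287.70549083 199.9674663 ] [351.41974371 222.46148476]
```

```bash
python3 -m creep '[[[-0.045,0.034,0,0],[-0.085,0.065,0,0],[-0.13,0.1,0,0],[-0.17,0.13,0,0],[-0.21,0.16,0,0],[-0.25,0.19,0,0],[-0.29,0.22,0,0],[-0.33,0.25,0,0]]]' 0.06 20
python3 -m creep '[[[-0.035,0.03,0,0.0],[-0.06,0.07,0,0.1],[-0.07,0.115,0,0.2],[-0.08,0.16,0,0.286],[-0.088,0.205,0,0.286],[-0.098,0.25,0,0.286],[-0.105,0.3,0,0.286],[-0.109,0.345,0,0.286]]]'
python3 -m creep '[[[0,0,0,0],[0,0,0,0],[0,0,0,0]]]'; python3 -c "
from rig import *
o=get_obs();print(o['q'],o['position'],o['eef_rot'],o['contact_force'])"
```

```text
t: 2.4
position: [396.5, -269.4, 231.8]
eef_rot: [[-0.971, -0.241, 0.001], [-0.241, 0.971, -0.0], [-0.001, -0.001, -1.0]]
contact_force: [0.4, -1.3, -0.0]
opening: 60.0
grasp_force: 0.0
t: 3.2
position: [417.9, 91.9, 231.6]
eef_rot: [[-0.999, 0.043, 0.001], [0.043, 0.999, 0.001], [-0.001, 0.001, -1.0]]
contact_force: [0.8, -0.5, -0.6]
opening: 60.0
grasp_force: 0.0
t: 3.5
position: [418.6, 89.3, 231.5]
eef_rot: [[-0.999, 0.044, 0.0], [0.044, 0.999, 0.0], [-0.0, 0.0, -1.0]]
contact_force: [-1.2, 0.2, -0.6]
opening: 60.0
grasp_force: 0.0
[ 3.93814994e+01 -2.48143248e+01 -1.84211775e+01  8.71278608e-03
 -9.63780299e+01 -1.31886317e+02] [418.60278346  89.32546693 231.50640758] [[-9.99043767e-01  4.37202742e-02  2.99824525e-04]
 [ 4.37202912e-02  9.99043810e-01  5.05956891e-05]
 [-2.97325778e-04  6.36557234e-05 -9.99999954e-01]] [-1.21354164  0.22940368 -0.6030932 ]
```

```bash
python3 -m creep '[[[-0.0034,0.0234,0,0],[-0.0034,0.0234,0.03,0],[-0.0034,0.0234,0.06,0],[-0.0034,0.0234,0.09,0],[-0.0034,0.0234,0.11,0],[-0.0034,0.0234,0.12,0],[-0.0034,0.0234,0.129,0],[-0.0034,0.0234,0.129,0]]]'
python3 - <<'E'
from h import *
o=get_obs();print(o['position'],o['contact_force'])
snap("top","t4",(257,180,317,240),5);snap("scene","s4",(320,165,430,265),5)
a=cv2.imread("pics/t4.png");b=cv2.imread("pics/s4.png");a=cv2.resize(a,(360,360));b=cv2.resize(b,(396,360));cv2.imwrite("pics/v4.png",np.hstack([a,b]))
E
```

```text
t: 4.3
position: [422.9, 112.4, 101.9]
eef_rot: [[-0.999, 0.044, -0.001], [0.044, 0.999, -0.0], [0.001, -0.0, -1.0]]
contact_force: [-0.4, 0.1, 0.4]
opening: 59.6
grasp_force: 0.0
[422.88133176 112.44475593 101.92601016] [-0.39228635  0.12586003  0.38950292]
```

View pics/v4.png

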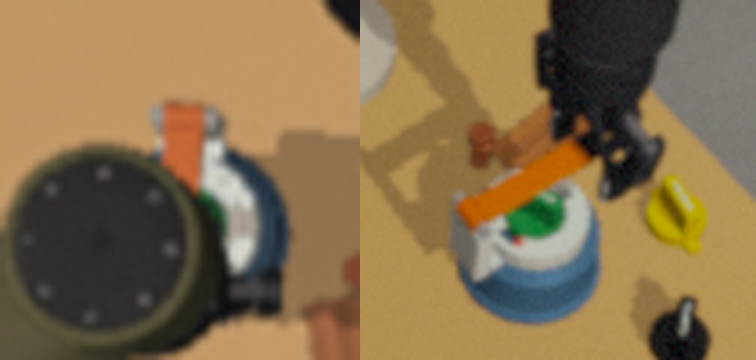

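The pictures show the fingers straddling the tab's end, with nothing touched (force 0.4 N). I'll close on it and watch the side force.

```bash
python3 -m creep '[[[0,0,0,0],[0,0,0,0],[0,0,0,0]]]' 0.030; python3 -m creep '[[[0,0,0,0],[0,0,0,0],[0,0,0,0]]]' 0.022 20
```

```text
t: 4.7
position: [423.1, 113.3, 102.8]
eef_rot: [[-0.999, 0.043, 0.001], [0.043, 0.999, 0.001], [-0.001, 0.001, -1.0]]
contact_force: [-0.0, 0.0, -0.3]
opening: 30.2
grasp_force: 0.0
t: 5.0
position: [422.9, 112.8, 102.4]
eef_rot: [[-0.999, 0.043, -0.0], [0.043, 0.999, -0.001], [0.0, -0.001, -1.0]]
contact_force: [0.2, -1.9, 1.3]
opening: 23.6
grasp_force: 19.8
```

```bash
python3 -m creep '[[[-0.0005,0,-0.0105,0],[-0.0021,0,-0.0209,0],[-0.0047,0,-0.031,0],[-0.0083,0,-0.0409,0],[-0.0129,0,-0.0503,0],[-0.0183,0,-0.0593,0]]]'
```

```text
t: 5.6
position: [441.3, 112.3, 161.4]
eef_rot: [[-0.999, 0.043, -0.001], [0.043, 0.999, -0.0], [0.001, -0.0, -1.0]]
contact_force: [5.4, -1.6, -6.7]
opening: 23.7
grasp_force: 20.0
```

```bash
python3 -m creep '[[[-0.0134,0,-0.0159,0],[-0.0296,0,-0.0288,0],[-0.0481,0,-0.0382,0],[-0.0682,0,-0.0438,0]]]'
python3 -m creep '[[[-0.0207,0,-0.0014,0],[-0.0413,0,0.0012,0],[-0.0609,0,0.008,0],[-0.0788,0,0.0184,0]]]'
```

```text
t: 6.0
position: [509.5, 110.5, 205.9]
eef_rot: [[-0.999, 0.042, -0.002], [0.042, 0.999, 0.002], [0.002, 0.002, -1.0]]
contact_force: [-3.1, 3.5, -3.2]
opening: 23.7
grasp_force: 22.2
t: 6.4
position: [589.7, 108.2, 188.7]
eef_rot: [[-0.999, 0.041, 0.003], [0.041, 0.999, 0.004], [-0.003, 0.004, -1.0]]
contact_force: [-2.7, 7.5, 2.9]
opening: 23.4
grasp_force: 23.2
```

```bash
python3 -m creep '[[[-0.008,0.001,0.0065,0],[-0.0155,0.0015,0.0138,0],[-0.019,0.0015,0.018,0],[-0.0215,0.0015,0.0212,0],[-0.0215,0.0015,0.0212,0]]]'
```

```text
t: 6.9
position: [611.4, 107.8, 167.4]
eef_rot: [[-0.999, 0.042, 0.004], [0.042, 0.999, 0.002], [-0.004, 0.003, -1.0]]
contact_force: [4.3, 3.2, 4.2]
opening: 23.7
grasp_force: 23.4
```

```bash
python3 -m creep '[[[-0.001,0.0005,0.0015,0],[-0.0015,0.0005,0.003,0],[-0.0015,0.0005,0.003,0]]]';python3 -m creep '[[[-0.001,0.0005,0.0015,0],[-0.0015,0.0005,0.003,0],[-0.0015,0.0005,0.003,0]]]'
```

```text
t: 7.2
position: [613.0, 107.8, 165.2]
eef_rot: [[-0.999, 0.042, 0.006], [0.042, 0.999, 0.002], [-0.005, 0.002, -1.0]]
contact_force: [5.5, 2.5, 5.3]
opening: 23.7
grasp_force: 23.5
t: 7.5
position: [614.1, 107.8, 163.6]
eef_rot: [[-0.999, 0.042, 0.005], [0.042, 0.999, 0.001], [-0.005, 0.001, -1.0]]
contact_force: [-0.4, 1.5, 11.2]
opening: 23.6
grasp_force: 24.0
```

```bash
python3 -m creep '[[[0,0,0,0],[0,0,0,0],[0,0,0,0],[0,0,-0.04,0],[0,0,-0.08,0],[0.02,-0.04,-0.1,-0.15],[0.04,-0.08,-0.1,-0.3],[0.06,-0.12,-0.1,-0.45]]]' 0.05
python3 - <<'E'
from rig import *
print(get_obs()['eef_rot'].round(3).tolist(),get_obs()['position'])
E
```

```text
t: 8.3
position: [546.8, -10.9, 260.1]
eef_rot: [[-0.916, -0.402, 0.0], [-0.402, 0.916, 0.0], [-0.0, 0.0, -1.0]]
contact_force: [0.6, -0.7, -0.0]
opening: 49.9
grasp_force: 0.0
[[-0.916, -0.402, 0.0], [-0.402, 0.916, 0.0], [-0.0, 0.0, -1.0]] [546.77510759 -10.89234908 260.11233896]
```

```bash
python3 -m creep '[[[0.03,-0.027,0,-0.15],[0.06,-0.055,0,-0.3],[0.087,-0.082,0,-0.45],[0.087,-0.082,0,-0.6],[0.087,-0.082,0,-0.75],[0.087,-0.082,0,-0.9],[0.087,-0.082,0,-1.05],[0.087,-0.082,0,-1.2]]]'
python3 - <<'E'
from h import *
o=get_obs();print(o['position'],o['eef_rot'].round(3).tolist())
T=np.mean([read_camera("top").astype(float) for _ in range(4)],0);S=np.mean([read_camera("scene").astype(float) for _ in range(4)],0)
np.save("T.npy",T);np.save("S.npy",S)
a=cv2.resize(T[195:235,268:308,::-1].astype(np.uint8),(400,400),interpolation=2);b=cv2.resize(S[200:240,348:388,::-1].astype(np.uint8),(400,400),interpolation=2)
cv2.imwrite("pics/v5.png",np.hstack([a,b]))
for c in("top","scene"):
  for n in("cap_grip","tab_lip"): print(c,n,[(d["score"],d["position"],at(c,d["position"],95).round(0)) for d in mark_of(c,n)[:4]])
E
```

```text
t: 9.1
position: [499.8, -119.8, 259.3]
eef_rot: [[0.042, -0.999, -0.001], [-0.999, -0.042, 0.0], [-0.0, 0.001, -1.0]]
contact_force: [0.7, -0.3, 0.3]
opening: 49.8
grasp_force: 0.0
[ 499.80542238 -119.76861907  259.29642922] [[0.042, -0.999, -0.001], [-0.999, -0.042, 0.0], [-0.0, 0.001, -1.0]]
top cap_grip [(0.61, [313.3, 238.4], array([388.,  14.,  95.])), (0.54, [253.7, 231.8], array([411., 232.,  95.])), (0.43, [362.9, 213.9], array([ 478., -167.,   95.])), (0.19, [283.7, 174.4], array([624., 125.,  95.]))]
top tab_lip [(0.44, [286.7, 173.3], array([629., 114.,  95.]))]
scene cap_grip [(0.83, [408.5, 257.3], array([451., 267.,  95.])), (0.78, [409.2, 218.9], array([371., 172.,  95.])), (0.64, [367.8, 218.8], array([469., 108.,  95.]))]
scene tab_lip [(0.47, [325.9, 223.0], array([577.,  56.,  95.])), (0.31, [350.1, 224.6], array([522.,  97.,  95.]))]
```

View pics/v5.png

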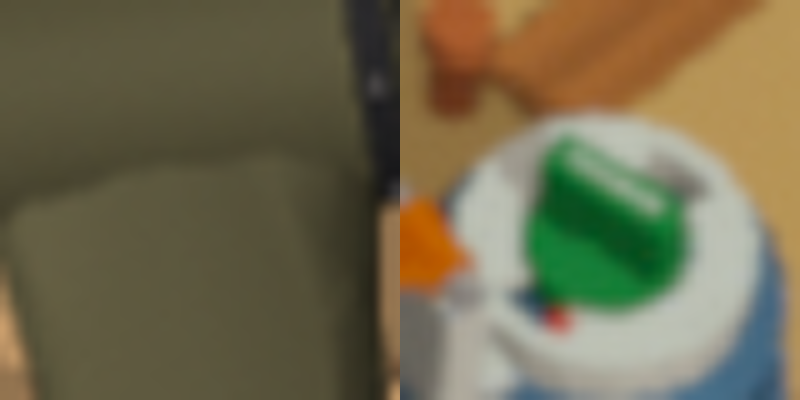

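The right half (scene camera) shows the bar's white top stripe running from about (364.2,214.5) to (373.5,220.3) px, with the red stop near (363.7,231.5). The left half (top camera) is blocked by the arm.

Run:
```python
from h import *
a,b=at("scene",[364.2,214.5],107),at("scene",[373.5,220.3],107); d=b-a
print(a,b,np.linalg.norm(d),np.degrees(np.arctan2(d[1],d[0])),(a+b)/2, at("scene",[363.7,231.5],77))
S=np.load("S.npy")[205:236,355:385]; w=(S[...,1]>S[...,0]+40)&(S[...,1]>S[...,2]+20)
im=S.min(2); 
# stripe: bright pixels surrounded by green
v,u=np.nonzero((im>150)); 
P=[(x+355,y+205) for x,y in zip(u,v) if 208+0<y+205<224 and abs((y+205-217.4)-0.624*(x+355-368.9))<2.0 and 363<x+355<375]
Q=np.array([at("scene",p,107)[:2] for p in P]); print(len(P),P); c=Q.mean(0); W,V=np.linalg.eigh(np.cov(Q.T)); print(c,np.degrees(np.arctan2(V[1,1],V[0,1])),np.sqrt(12*W))
```

```text
[474.32707355  96.74737724 107.        ] [464.0107702  126.90189653 107.        ] 31.87038042529332 108.88656976243591 [469.16892188 111.82463688 107.        ] [495.93674987 127.77203581  77.        ]
0 []<stdin>:9: RuntimeWarning: Mean of empty slice.
  ret = ret.dtype.type(ret / rcount)
  avg = a.mean(axis, **keepdims_kw)
  ret = um.true_divide(
<stdin>:9: RuntimeWarning: Degrees of freedom <= 0 for slice
  c *= np.true_divide(1, fact)
  c *= np.true_divide(1, fact)
Traceback (most recent call last):
ValueError: not enough values to unpack (expected 2, got 0)

During handling of the above exception, another exception occurred:

Traceback (most recent call last):
numpy.linalg.LinAlgError: 0-dimensional array given. Array must be at least two-dimensional
```

```bash
python3 -m creep '[[[0.04,0.01,0,0],[0.085,0.025,0,0],[0.13,0.04,0,0],[0.18,0.06,0,0],[0.22,0.07,0,0],[0.22,0.07,0,0]]]' 0.04
python3 - <<'E'
from h import *
T=np.mean([read_camera("top").astype(float) for _ in range(6)],0);S=np.mean([read_camera("scene").astype(float) for _ in range(6)],0)
np.save("T.npy",T);np.save("S.npy",S)
a=cv2.resize(T[198:234,270:306,::-1].astype(np.uint8),(540,540),interpolation=2)
cv2.imwrite("pics/v6.png",a)
for c in("top","scene"):
  for n in("cap_grip","tab_lip","jar_mouth"): print(c,n,[(d["score"],d["position"],at(c,d["position"],77 if n>"j" else 95).round(0)) for d in mark_of(c,n)[:4]])
for c,A,(u0,v0) in(("top",T,(278,206)),("scene",S,(358,208))):
  B=A[v0:v0+20,u0:u0+22]; w=np.clip(B.min(2)-100,0,None); print(B.min(2).astype(int)) if c=="top" else 0
E
```

```text
t: 10.3
position: [436.0, -346.0, 259.1]
eef_rot: [[0.03, -1.0, -0.002], [-1.0, -0.03, -0.0], [0.0, 0.002, -1.0]]
contact_force: [0.5, 0.4, -0.4]
opening: 40.0
grasp_force: 0.0
top cap_grip [(0.58, [285.3, 216.0], array([470., 117.,  95.])), (0.53, [254.4, 233.9], array([404., 230.,  95.])), (0.52, [279.9, 252.2], array([338., 135.,  95.]))]
top tab_lip [(0.46, [289.2, 177.2], array([617., 106.,  77.]))]
top jar_mouth [(0.82, [288.8, 217.5], array([466., 106.,  77.])), (0.65, [212.8, 202.5], array([521., 392.,  77.]))]
scene cap_grip [(0.81, [411.2, 220.5], array([369., 179.,  95.])), (0.64, [367.8, 220.2], array([472., 112.,  95.])), (0.52, [411.1, 254.7], array([440., 265.,  95.])), (0.19, [368.4, 236.9], array([503., 158.,  95.]))]
scene tab_lip [(0.75, [326.6, 225.2], array([573.,  53.,  77.]))]
scene jar_mouth [(0.77, [367.7, 226.3], array([476., 120.,  77.]))]
[[104 102  96  86  95 122 163 188 197 202 195 188 189 195 182 164  95  43
   42  68  69  73]
 [103 102  85 100 154 173 185 182 180 176 172 184 200 200 187 165 130  76
   43  40  45  66]
 [103  88 116 163 195 178 152 134 1
[... 939 characters left out ...]
8  35  31  34  34  37  72 136
  151 147 150 132]
 [200 200 198 147  82  54  52  52  37  30  34  35  38  41  39  45  92 143
  169 172 173 134]
 [200 201 200 175 109  46  29  33  35  39  41  41  42  40  39  70 145 173
  194 201 198 142]
 [200 201 201 197 143  78  48  45  46  48  48  48  48  46  54 104 181 199
  201 201 190 129]
 [195 200 201 200 180 143  96  67  56  54  54  55  54  69 109 156 192 200
  202 199 165 100]
 [167 195 200 200 199 189 163 131  92  59  50  52  51  89 161 195 200 193
  199 183 131  71]
 [122 186 199 192 197 201 198 184 157  98  53  49  47  80 163 195 200 190
  185 146  90  53]
 [ 93 157 192 189 197 201 201 201 187 120  59  53  54  70 130 189 202 189
  157 103  59  48]]
```

View pics/v6.png

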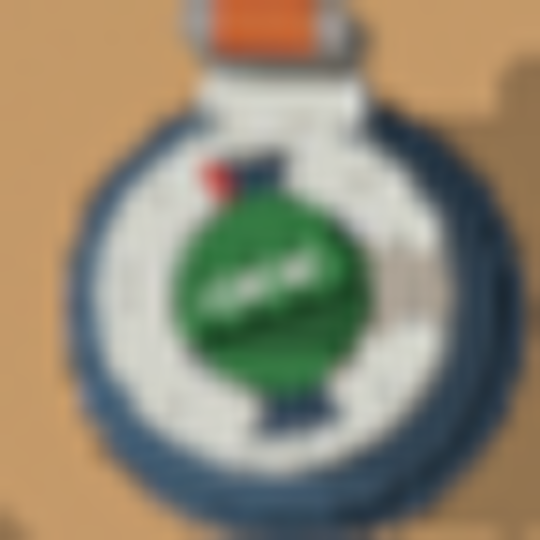

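The top view now shows the cap clear. The bar stripe runs (203,305)–(325,262) in the crop, and the hub is centred at (272,292). The collar openings are at (262,172) and (297,410), with the red stop at (218,180). The cap's x is at about 109° and the stop is roughly 85° farther on.

Run:
```python
from h import *
print(at("top",[287.67,217.0],79),at("top",[287.13,216.5],107))
T=np.load("T.npy")
g=(T[...,1]>T[...,0]+25)&(T[...,1]>T[...,2]+10); g[:,:275]=0;g[:,300:]=0;g[:200]=0;g[232:]=0
v,u=np.nonzero(g);print(len(u),u.min(),u.max(),v.min(),v.max())
P=at("top",[(u.min()+u.max())/2,(v.min()+v.max())/2],79);print(P)
S=np.load("S.npy");B=S.min(2)[210:226,360:378];print(B.astype(int))
print(get_obs()['eef_rot'].round(4).tolist(),get_obs()['position'])
```

```text
[467.6100655  109.83628741  79.        ] [467.06735422 109.29759046 107.        ]
126 282 293 211 223
[467.60755396 110.46577352  79.        ]
[[ 34  35  37  45  50  55  66  69  63  60  57  69  79  80  81  84  82  86]
 [ 47  52  71  88 100 108 118 124 118 113 111 112 105  94  85  84  85  85]
 [ 77  94 120 141 149 155 162 166 165 164 163 160 149 130 117 106  93  86]
 [112 128 140 145 132 140 160 169 174 176 175 174 171 165 161 148 126 104]
 [134 134 126 107  84 106 130 148 165 174 175 176 172 167 167 167 159 138]
 [136 126  99  64  80 115 119 119 137 159 168 173 166 150 149 157 165 163]
 [133 115  75  32  60 101 126 127 118 124 141 156 152 138 132 135 147 163]
 [129 105  60  15  28  56  89 116 127 122 116 117 114 120 120 114 120 138]
 [132 102  57  11  10  18  40  69 103 126 133 113  96  93  94  96 100 114]
 [136  94  48  10   3   2   7  18  50  86 113 126 124 108  79  75  95 113]
 [131  76  26   8  12   7   9   6  13  30  61  93 120 129  90  60 103 143]
 [120  59  14   9  14   7   3   6  10  12  20  40  74  86  59  52 112 159]
 [107  39  19  16  10   6   7   7   7   5   9  13  22  31  26  40  99 150]
 [100  29  21  16  17   9  12   7  10  10   6   7   7  17  11  30  86 144]
 [ 99  29  24  20  20  23  11  15   7   5   9   7   4   8  17  28  81 142]
 [104  38  20  23  20  20  16  17  15  13   4   7   4  10  12  31  83 141]]
[[0.036, -0.9994, -0.0], [-0.9994, -0.036, 0.0001], [-0.0001, 0.0, -1.0]] [ 437.98783782 -342.01762487  259.77414378]
```

```bash
python3 -m creep '[[[-0.05,-0.005,0,-0.05],[-0.1,-0.01,0,-0.1],[-0.15,-0.015,0,-0.15],[-0.2,-0.02,0,-0.2],[-0.25,-0.026,0,-0.25],[-0.3,-0.031,0,-0.299],[-0.35,-0.036,0,-0.299],[-0.39,-0.04,0,-0.299]]]' 0.04
python3 - <<'E'
from h import *
o=get_obs();R=o['eef_rot'];print(o['position'],R.round(4).tolist(),R.T@(np.array([468,110.5,150])-o['position']))
E
```

```text
t: 12.0
position: [463.6, 51.5, 260.1]
eef_rot: [[0.33, -0.944, 0.001], [-0.944, -0.33, 0.001], [-0.0, -0.001, -1.0]]
contact_force: [1.2, -0.4, -0.7]
opening: 40.1
grasp_force: 0.0
[463.5825469   51.54124225 260.07634438] [[0.3298, -0.944, 0.0007], [-0.944, -0.3298, 0.0007], [-0.0004, -0.0009, -1.0]] [-54.15650955 -23.51443312 110.12081778]
```

```bash
python3 -m creep '[[[-0.03,-0.012,0,0],[-0.0565,-0.0241,0.03,0],[-0.0565,-0.0241,0.07,0],[-0.0565,-0.0241,0.11,0],[-0.0565,-0.0241,0.11,0],[-0.0565,-0.0241,0.11,0]]]' 0.04
python3 - <<'E'
from h import *
o=get_obs();R=o['eef_rot'];print(o['position'],R.round(4).tolist(),R.T@(np.array([468,110.5,84])-o['position']),np.degrees(np.arctan2(R[1,1],R[0,1]))%360,o['q'])
E
```

```text
t: 12.6
position: [468.4, 110.1, 151.0]
eef_rot: [[0.329, -0.944, 0.001], [-0.944, -0.329, -0.001], [0.001, -0.0, -1.0]]
contact_force: [-0.9, -1.0, 1.3]
opening: 39.6
grasp_force: 0.0
[468.43590777 110.05074107 151.00986829] [[0.3287, -0.9444, 0.0007], [-0.9444, -0.3287, -0.001], [0.0012, -0.0003, -1.0]] [-0.64526479  0.28404462 67.00908333] 199.19064402924351 [ 3.73769578e+01 -1.60917936e+01 -2.03098247e+01  6.86366915e-02
 -8.57864261e+01 -1.81913694e+01]
```

Now I lower over the bar to z of about 86, watching the force, then narrow the fingers in steps.

```bash
python3 -m creep '[[[0,0,0.02,0],[0,0,0.035,0],[0,0,0.045,0],[0,0,0.053,0],[0,0,0.058,0],[0,0,0.062,0],[0,0,0.065,0],[0,0,0.065,0]]]' 0.04
python3 -m creep '[[[0,0,0,0],[0,0,0,0],[0,0,0,0]]]' 0.026 20
python3 -m creep '[[[0,0,0,0],[0,0,0,0]]]' 0.022 20
```

```text
t: 13.4
position: [468.1, 110.4, 84.6]
eef_rot: [[0.329, -0.944, -0.0], [-0.944, -0.329, -0.0], [-0.0, 0.0, -1.0]]
contact_force: [-0.3, 0.4, -0.6]
opening: 39.7
grasp_force: 0.0
t: 13.7
position: [468.2, 110.5, 85.1]
eef_rot: [[0.329, -0.944, 0.0], [-0.944, -0.329, 0.0], [-0.0, -0.0, -1.0]]
contact_force: [-0.2, 1.0, -0.4]
opening: 25.9
grasp_force: 0.0
t: 13.9
position: [468.1, 110.5, 84.9]
eef_rot: [[0.329, -0.944, 0.0], [-0.944, -0.329, 0.0], [-0.0, -0.0, -1.0]]
contact_force: [-0.4, -0.9, -0.1]
opening: 21.8
grasp_force: 0.0
```

```bash
f(){ grep -E "contact|grasp|position" | tr '\n' ' '; echo; }
python3 -m creep '[[[0,0.0015,0,0],[0,0.0015,0,0]]]' |f
python3 -m creep '[[[0,0.0008,0,0],[0,0.0008,0,0]]]' |f
python3 -m creep '[[[0,0.0005,0,0],[0,0.0005,0,0]]]' |f
python3 -m creep '[[[0,0.0005,0,0],[0,0.0005,0,0]]]' |f
```

```text
position: [466.6, 109.9, 84.8] contact_force: [-1.1, -0.2, -0.5] grasp_force: 0.0 
position: [465.9, 109.7, 84.8] contact_force: [-1.1, 0.5, -0.8] grasp_force: 0.0 
position: [465.4, 109.5, 84.8] contact_force: [0.1, -0.4, 0.1] grasp_force: 0.0 
position: [465.2, 109.5, 84.8] contact_force: [1.9, -0.6, -1.3] grasp_force: 1.0
```

```bash
f(){ grep -E "contact|grasp|position|opening" | tr '\n' ' '; echo; }
python3 -m creep '[[[0,-0.003,0,0],[0,-0.006,0,0],[0,-0.0068,0,0],[0,-0.0068,0,0]]]' |f
python3 -m creep '[[[0,-0.0005,0,0],[0,-0.0005,0,0]]]' |f
python3 -m creep '[[[0,-0.0004,0,0],[0,-0.0004,0,0]]]' |f
```

```text
position: [471.5, 111.6, 84.7] contact_force: [0.0, -0.2, -1.2] opening: 21.8 grasp_force: 0.0 
position: [471.9, 111.8, 84.8] contact_force: [-0.4, -0.0, 0.4] opening: 22.2 grasp_force: 0.0 
position: [472.3, 111.9, 84.8] contact_force: [-0.2, 0.1, -0.1] opening: 21.7 grasp_force: 0.0
```

```bash
f(){ grep -E "contact|grasp|position|opening" | tr '\n' ' '; echo; }
python3 -m creep '[[[0,-0.0004,0,0],[0,-0.0004,0,0]]]' |f
python3 -m creep '[[[0,-0.0004,0,0],[0,-0.0004,0,0]]]' |f
```

```text
position: [472.7, 112.1, 84.8] contact_force: [-0.3, -0.8, 0.4] opening: 21.9 grasp_force: 0.0 
position: [472.9, 112.2, 84.8] contact_force: [0.0, -0.2, 0.9] opening: 22.0 grasp_force: 0.6
```

Contact came at +3.1 and −5.2 mm, so the bar's centre is at about −1.0. I'll centre there and close in steps.

```bash
f(){ grep -E "contact|grasp|position|opening" | tr '\n' ' '; echo; }
python3 -m creep '[[[0,0.003,0.001,0],[0,0.0042,0.002,0],[0,0.0042,0.002,0]]]' |f
python3 -m creep '[[[0,0,0,0],[0,0,0,0]]]' 0.017 20|f
python3 -m creep '[[[0,0,0,0],[0,0,0,0]]]' 0.0155 20|f
```

```text
position: [468.8, 110.7, 82.6] contact_force: [-0.7, -0.9, 0.0] opening: 22.0 grasp_force: 0.0 
position: [469.1, 110.8, 82.8] contact_force: [0.2, -1.2, 0.3] opening: 16.8 grasp_force: 0.0 
position: [469.1, 110.8, 82.8] contact_force: [0.2, 0.3, 0.3] opening: 15.6 grasp_force: 0.0
```

```bash
f(){ grep -E "contact|grasp|position|opening" | tr '\n' ' '; echo; }
python3 -m creep '[[[0,0,0,0],[0,0,0,0]]]' 0.0145 20|f
python3 -c "
from rig import *
print(get_obs()['torque'])"
```

```text
position: [469.1, 110.8, 82.8] contact_force: [-0.1, -0.6, -0.2] opening: 14.3 grasp_force: 0.0 
[-0.02646352 -0.01373399 -0.01568034]
```

```bash
cat > o.py <<'E'
from rig import *
import numpy as np
o=get_obs();R=o['eef_rot'];f=R.T@o['contact_force'];print(round(o['t'],1),'pos',o['position'].round(1),'yaw',round(np.degrees(np.arctan2(R[1,1],R[0,1]))%360,1),'F tool',f.round(1),'Tz',(o['torque'][2]).round(3),'gf',round(o['grasp_force'],1),'op',round(o['opening'],1))
E
python3 -m creep '[[[0,0,0,0],[0,0,0,0],[0,0,0,0]]]' 0.012 20 >/dev/null;python3 o.py
python3 -m creep '[[[0,0,0,-0.035],[0,0,0,-0.035]]]' >/dev/null;python3 o.py
python3 -m creep '[[[0,0,0,-0.035],[0,0,0,-0.035]]]' >/dev/null;python3 o.py
python3 -m creep '[[[0,0,0,-0.035],[0,0,0,-0.035]]]' >/dev/null;python3 o.py
```

```text
17.1 pos [469.1 110.8  82.9] yaw 199.2 F tool [-0.   0.  -1.4] Tz 0.052 gf 22.5 op 13.7
17.3 pos [469.1 110.8  82.9] yaw 201.2 F tool [-0.1 -0.6 -0.7] Tz 0.043 gf 22.5 op 13.4
17.5 pos [469.1 110.8  82.9] yaw 203.2 F tool [ 0.4 -0.1  1.3] Tz 0.072 gf 22.5 op 13.5
17.7 pos [469.1 110.8  82.9] yaw 205.2 F tool [-0.1 -0.5 -0.7] Tz 0.053 gf 22.5 op 13.5
```

```bash
for i in 1; do python3 -m creep '[[[0,0,0,-0.05],[0,0,0,-0.09],[0,0,0,-0.09]]]' >/dev/null;python3 o.py; done
python3 -m creep '[[[0,0,0,-0.05],[0,0,0,-0.09],[0,0,0,-0.09]]]' >/dev/null;python3 o.py
python3 - <<'E'
from h import *
o=get_obs();print(o['torque'],o['contact_force'])
S=read_camera("scene");cv2.imwrite("pics/v7.png",cv2.resize(S[190:245,340:395,::-1],(550,550),interpolation=2))
E
```

```text
18.0 pos [469.1 110.8  82.9] yaw 210.3 F tool [ 0.2 -0.  -0.3] Tz 0.073 gf 22.5 op 13.5
18.3 pos [469.1 110.8  82.9] yaw 215.4 F tool [ 0.7  0.5 -0. ] Tz 0.098 gf 22.5 op 13.7
[-0.02471272 -0.07997171  0.09819737] [ 1.10493114e-04 -8.10778947e-01  3.77410087e-02]
```

```bash
python3 -m creep '[[[0,0,0,-0.05],[0,0,0,-0.09],[0,0,0,-0.09]]]' >/dev/null;python3 o.py
python3 -m creep '[[[0,0,0,-0.05],[0,0,0,-0.09],[0,0,0,-0.09]]]' >/dev/null;python3 o.py
python3 -m creep '[[[0,0,0,-0.05],[0,0,0,-0.09],[0,0,0,-0.09]]]' >/dev/null;python3 o.py
```

```text
18.6 pos [469.1 110.8  82.9] yaw 220.6 F tool [ 0.6  0.2 -0.3] Tz 0.045 gf 22.6 op 13.9
18.9 pos [469.1 110.8  82.8] yaw 225.7 F tool [ 0.  -0.8 -1.1] Tz 0.082 gf 22.6 op 13.7
19.2 pos [469.1 110.8  82.9] yaw 230.9 F tool [-0.1  0.5 -0.2] Tz 0.062 gf 22.6 op 13.5
```

View pics/v7.png

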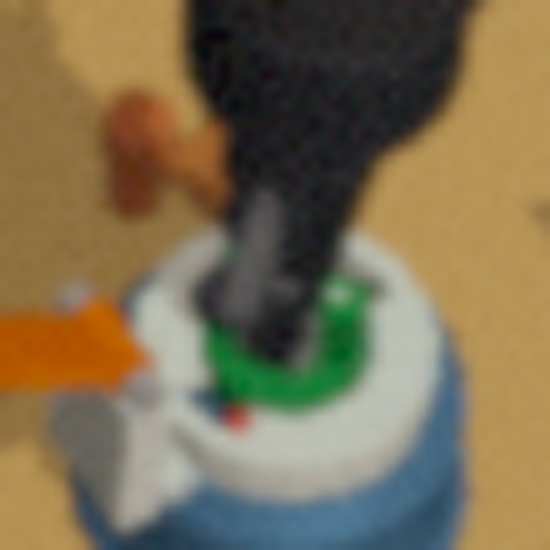

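The picture shows the fingers on the green bar near crop (280,340), with the red stop at (237,418). Side forces are under 1 N, so I keep turning.

```bash
for n in 1; do python3 -m creep '[[[0,0,0,-0.05],[0,0,0,-0.1],[0,0,0,-0.1]]]' >/dev/null;python3 o.py;done
python3 -m creep '[[[0,0,0,-0.05],[0,0,0,-0.1],[0,0,0,-0.1]]]' >/dev/null;python3 o.py
python3 -m creep '[[[0,0,0,-0.05],[0,0,0,-0.1],[0,0,0,-0.1]]]' >/dev/null;python3 o.py
python3 -m creep '[[[0,0,0,-0.05],[0,0,0,-0.08],[0,0,0,-0.08]]]' >/dev/null;python3 o.py
python3 -m creep '[[[0,0,0,-0.04],[0,0,0,-0.06],[0,0,0,-0.06]]]' >/dev/null;python3 o.py
```

```text
19.6 pos [469.1 110.8  82.9] yaw 236.6 F tool [-0.4 -1.  -0.6] Tz 0.108 gf 22.6 op 14.0
19.9 pos [469.1 110.8  82.9] yaw 242.3 F tool [ 0.4 -1.2 -0.8] Tz 0.092 gf 22.6 op 13.5
20.1 pos [469.1 110.8  82.9] yaw 248.0 F tool [-0.7 -0.3 -1.2] Tz 0.076 gf 22.6 op 13.5
20.4 pos [469.1 110.8  82.9] yaw 252.7 F tool [ 0.1 -0.7 -1.8] Tz 0.055 gf 22.6 op 13.4
20.8 pos [469.1 110.8  82.8] yaw 256.1 F tool [ 0.9 -0.4 -2.3] Tz -0.029 gf 22.6 op 13.3
```

```bash
for n in 1; do python3 -m creep '[[[0,0,0,-0.025],[0,0,0,-0.025]]]' >/dev/null;python3 o.py;done
python3 -m creep '[[[0,0,0,-0.025],[0,0,0,-0.025]]]' >/dev/null;python3 o.py
python3 -m creep '[[[0,0,0,0],[0,0,0,0]]]' >/dev/null;python3 o.py
```

```text
20.9 pos [469.1 110.8  82.8] yaw 257.7 F tool [ 0.7 -0.4 -1.6] Tz -0.002 gf 22.7 op 13.7
21.1 pos [469.1 110.8  82.9] yaw 259.1 F tool [-0.4  0.5 -1.1] Tz -0.015 gf 22.7 op 13.6
21.4 pos [469.1 110.8  82.9] yaw 259.1 F tool [ 0.6  0.6 -1.6] Tz 0.011 gf 22.7 op 13.4
```

```bash
s(){ python3 o.py; }
python3 -m creep '[[[0,0,0,-0.012],[0,0,0,-0.012]]]' >/dev/null;s
python3 -m creep '[[[0,0,0,-0.01],[0,0,0,-0.01]]]' >/dev/null;s
python3 -m creep '[[[0,0,0,-0.01],[0,0,0,-0.01]]]' >/dev/null;s
```

```text
21.6 pos [469.1 110.8  82.9] yaw 259.8 F tool [ 0.6 -0.1 -2.1] Tz -0.048 gf 22.7 op 13.7
21.8 pos [469.1 110.8  82.9] yaw 260.4 F tool [-0.2 -0.3 -1.8] Tz -0.022 gf 22.7 op 13.7
21.9 pos [469.1 110.8  82.8] yaw 260.9 F tool [-0.7 -0.1 -1.7] Tz -0.022 gf 22.7 op 13.5
```

```bash
s(){ python3 o.py; }
python3 -m creep '[[[0,0,0,-0.01],[0,0,0,-0.01]]]' >/dev/null;s
python3 -m creep '[[[0,0,0,-0.01],[0,0,0,-0.01]]]' >/dev/null;s
python3 -m creep '[[[0,0,0,-0.01],[0,0,0,-0.01]]]' >/dev/null;s
```

```text
22.1 pos [469.1 110.8  82.9] yaw 261.5 F tool [ 0.1  0.5 -2. ] Tz -0.048 gf 22.8 op 13.3
22.4 pos [469.1 110.8  82.8] yaw 262.1 F tool [ 0.2 -0.5 -1.9] Tz 0.004 gf 22.8 op 13.3
22.6 pos [469.1 110.8  82.9] yaw 262.6 F tool [ 0.6  0.6 -2.3] Tz -0.074 gf 22.8 op 13.6
```

```bash
cat >> o.py <<'E'
print('   j6',o['joint_efforts'][5].round(3),'T',o['torque'].round(3))
E
python3 o.py
python3 -m creep '[[[0,0,0,0]]]' >/dev/null;python3 o.py;python3 -m creep '[[[0,0,0,0]]]' >/dev/null;python3 o.py
python3 - <<'E'
from h import *
T=np.mean([read_camera("scene").astype(float) for _ in range(3)],0)
cv2.imwrite("pics/v8.png",cv2.resize(T[205:240,350:385,::-1].astype(np.uint8),(560,560),interpolation=2))
E
python3 o.py
```

```text
22.6 pos [469.1 110.8  82.9] yaw 262.6 F tool [ 0.6  0.6 -2.3] Tz -0.074 gf 22.8 op 13.6
   j6 0.119 T [-0.009 -0.043 -0.074]
22.6 pos [469.1 110.8  82.9] yaw 262.6 F tool [ 0.5  1.1 -3.2] Tz 0.028 gf 22.8 op 13.7
   j6 0.022 T [ 0.006 -0.044  0.028]
22.8 pos [469.1 110.8  82.8] yaw 262.6 F tool [ 0.5 -1.1 -2.4] Tz -0.068 gf 22.8 op 14.2
   j6 0.01 T [ 0.001  0.    -0.068]
22.9 pos [469.1 110.8  82.8] yaw 262.6 F tool [ 0.1  0.3 -1.5] Tz 0.036 gf 22.8 op 13.4
   j6 0.008 T [ 0.004 -0.089  0.036]
```

View pics/v8.png

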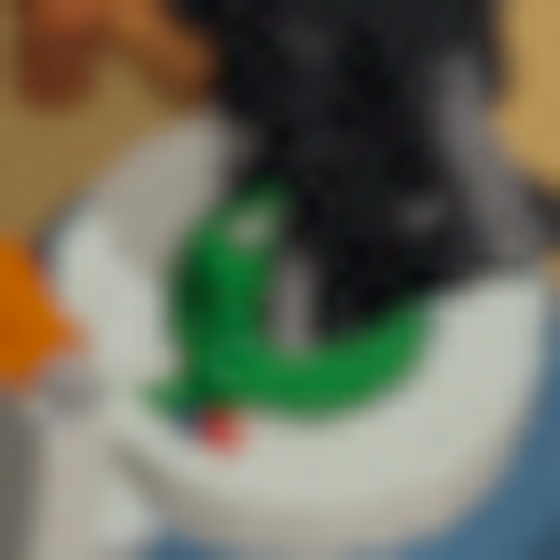

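The picture shows the green lug in the opening at about (165,385), with a small blue gap before the red stop at (220,428). There is some way still to go to the stop.

```bash
python3 -m creep '[[[0,0,0,-0.025],[0,0,0,-0.025],[0,0,0,-0.025]]]' >/dev/null;python3 o.py
python3 -m creep '[[[0,0,0,-0.025],[0,0,0,-0.025],[0,0,0,-0.025]]]' >/dev/null;python3 o.py
python3 -m creep '[[[0,0,0,-0.02],[0,0,0,-0.02],[0,0,0,-0.02]]]' >/dev/null;python3 o.py
```

```text
23.2 pos [469.1 110.8  82.8] yaw 264.1 F tool [ 0.6 -0.4 -2.7] Tz 0.025 gf 22.9 op 13.5
   j6 -0.018 T [ 0.099 -0.092  0.025]
23.5 pos [469.1 110.8  82.9] yaw 265.5 F tool [-0.8 -0.1 -3.2] Tz 0.041 gf 22.9 op 13.6
   j6 -0.018 T [-0.016 -0.012  0.041]
23.8 pos [469.1 110.8  82.8] yaw 266.6 F tool [-0.3 -0.3 -2.5] Tz 0.029 gf 22.9 op 13.5
   j6 -0.007 T [ 0.004 -0.027  0.029]
```

```bash
python3 -m creep '[[[0,0,0,-0.02],[0,0,0,-0.02],[0,0,0,-0.02]]]' >/dev/null;python3 o.py
python3 -m creep '[[[0,0,0,-0.015],[0,0,0,-0.015],[0,0,0,-0.015]]]' >/dev/null;python3 o.py
python3 -m creep '[[[0,0,0,-0.015],[0,0,0,-0.015],[0,0,0,-0.015]]]' >/dev/null;python3 o.py
```

```text
24.1 pos [469.1 110.8  82.8] yaw 267.8 F tool [ 0.1 -0.4 -3.5] Tz -0.014 gf 22.9 op 13.4
   j6 -0.006 T [ 0.024 -0.028 -0.014]
24.4 pos [469.1 110.8  82.8] yaw 268.6 F tool [ 0.6  0.4 -2.2] Tz 0.012 gf 22.9 op 13.6
   j6 0.006 T [-0.019 -0.051  0.012]
24.7 pos [469.1 110.8  82.8] yaw 269.5 F tool [-0.4  0.6 -2.3] Tz 0.015 gf 22.9 op 13.7
   j6 0.005 T [ 0.022 -0.07   0.015]
```

```bash
python3 -m creep '[[[0,0,0,-0.017],[0,0,0,-0.017]]]' >/dev/null;python3 o.py
python3 -m creep '[[[0,0,0,-0.017],[0,0,0,-0.017]]]' >/dev/null;python3 o.py
python3 -m creep '[[[0,0,0,-0.015],[0,0,0,-0.015]]]' >/dev/null;python3 o.py
```

```text
24.9 pos [469.1 110.8  82.8] yaw 270.5 F tool [ 0.1 -0.6 -3.4] Tz 0.051 gf 23.0 op 13.6
   j6 0.149 T [ 0.048 -0.035  0.051]
25.1 pos [469.1 110.8  82.8] yaw 271.5 F tool [-0.1  0.8 -3.1] Tz 0.006 gf 23.0 op 13.1
   j6 0.152 T [ 0.097 -0.085  0.006]
25.3 pos [469.1 110.8  82.8] yaw 272.3 F tool [-0.4 -0.6 -3.3] Tz -0.009 gf 23.0 op 13.8
   j6 0.141 T [ 0.099  0.014 -0.009]
```

```bash
python3 -m creep '[[[0,0,0,-0.015],[0,0,0,-0.015],[0,0,0,-0.015]]]' >/dev/null;python3 o.py
python3 -m creep '[[[0,0,0,-0.015],[0,0,0,-0.015],[0,0,0,-0.015]]]' >/dev/null;python3 o.py
python3 -m creep '[[[0,0,0,-0.015],[0,0,0,-0.015],[0,0,0,-0.015]]]' >/dev/null;python3 o.py
```

```text
25.6 pos [469.1 110.8  82.8] yaw 273.2 F tool [ 0.1 -0.7 -4.1] Tz 0.018 gf 23.0 op 13.5
   j6 0.005 T [ 0.162 -0.041  0.018]
25.9 pos [469.1 110.8  82.8] yaw 274.0 F tool [-0.   0.1 -4.5] Tz 0.022 gf 23.0 op 13.7
   j6 0.007 T [ 0.119 -0.049  0.022]
26.2 pos [469.1 110.8  82.9] yaw 274.9 F tool [ 1.2 -0.6 -3.7] Tz 0.014 gf 23.0 op 13.5
   j6 0.009 T [ 0.212 -0.033  0.014]
```

```bash
python3 -m creep '[[[0,0,0,-0.012],[0,0,0,-0.012],[0,0,0,-0.012]]]' >/dev/null;python3 o.py
python3 -m creep '[[[0,0,0,-0.012],[0,0,0,-0.012],[0,0,0,-0.012]]]' >/dev/null;python3 o.py
python3 -m creep '[[[0,0,0,-0.012],[0,0,0,-0.012],[0,0,0,-0.012]]]' >/dev/null;python3 o.py
```

```text
26.5 pos [469.1 110.9  82.8] yaw 275.6 F tool [ 0.1 -0.6 -4.5] Tz 0.015 gf 23.1 op 13.6
   j6 0.016 T [ 0.241 -0.1    0.015]
26.8 pos [469.1 110.8  82.8] yaw 276.3 F tool [ 0.4 -0.8 -4.1] Tz -0.052 gf 23.1 op 13.4
   j6 0.017 T [ 0.328 -0.066 -0.052]
27.1 pos [469.1 110.8  82.8] yaw 276.9 F tool [ 0.2 -1.1 -4.7] Tz -0.015 gf 23.1 op 14.1
   j6 0.018 T [ 0.338 -0.053 -0.015]
```

```bash
python3 -m creep '[[[0,-0.0005,0,0],[0,-0.0005,0,0],[0,-0.0005,0,0]]]' >/dev/null;python3 o.py
python3 -m creep '[[[0,0,0,-0.012],[0,0,0,-0.012],[0,0,0,-0.012]]]' >/dev/null;python3 o.py
python3 -m creep '[[[0,0,0,-0.012],[0,0,0,-0.012],[0,0,0,-0.012]]]' >/dev/null;python3 o.py
```

```text
27.4 pos [469.  110.9  82.8] yaw 276.9 F tool [ 0.7  1.8 -4.7] Tz -0.051 gf 23.0 op 13.6
   j6 -0.001 T [-0.702 -0.417 -0.051]
27.7 pos [469.  111.   82.8] yaw 277.6 F tool [ 0.6  1.8 -4.9] Tz 0.005 gf 23.1 op 13.3
   j6 0.012 T [-0.901 -0.501  0.005]
28.0 pos [469.  111.1  82.8] yaw 278.3 F tool [ 0.7  3.4 -4.4] Tz -0.015 gf 23.1 op 13.7
   j6 0.009 T [-0.969 -0.252 -0.015]
```

```bash
python3 -m creep '[[[0,0.0004,0,0],[0,0.0004,0,0],[0,0.0004,0,0]]]' >/dev/null;python3 o.py
python3 -m creep '[[[0,0,0,0],[0,0,0,0]]]' >/dev/null;python3 o.py
```

```text
28.3 pos [469.  111.1  82.8] yaw 278.3 F tool [ 0.5  1.6 -5.7] Tz 0.054 gf 23.2 op 13.1
   j6 0.001 T [-0.522 -0.038  0.054]
28.5 pos [469.  111.1  82.8] yaw 278.3 F tool [-0.5  2.1 -4.3] Tz -0.002 gf 23.2 op 13.5
   j6 0.001 T [-0.491 -0.05  -0.002]
```

```bash
python3 -m creep '[[[0,0.0003,0,0],[0,0.0003,0,0],[0,0.0003,0,0]]]' >/dev/null;python3 o.py
python3 -m creep '[[[0,0,0,-0.012],[0,0,0,-0.012],[0,0,0,-0.012]]]' >/dev/null;python3 o.py
```

```text
28.8 pos [469.  111.1  82.8] yaw 278.3 F tool [-0.1  0.3 -5.2] Tz 0.017 gf 23.2 op 13.3
   j6 0.004 T [-0.146  0.127  0.017]
29.1 pos [469.  111.1  82.8] yaw 279.0 F tool [-0.2 -0.  -5.1] Tz -0.042 gf 23.2 op 13.6
   j6 0.018 T [-0.145  0.031 -0.042]
```

```bash
python3 -m creep '[[[0,0,0,-0.012],[0,0,0,-0.012],[0,0,0,-0.012]]]' >/dev/null;python3 o.py
python3 -m creep '[[[0,0,0,-0.012],[0,0,0,-0.012],[0,0,0,-0.012]]]' >/dev/null;python3 o.py
python3 -m creep '[[[0,0,0,-0.012],[0,0,0,-0.012],[0,0,0,-0.012]]]' >/dev/null;python3 o.py
```

```text
29.4 pos [469.  111.1  82.8] yaw 279.7 F tool [-0.3  0.  -5.4] Tz 0.011 gf 23.2 op 13.2
   j6 0.02 T [-0.095  0.03   0.011]
29.7 pos [469.  111.1  82.8] yaw 280.4 F tool [-0.1  0.1 -4. ] Tz 0.019 gf 23.2 op 13.3
   j6 0.017 T [-0.103  0.035  0.019]
30.0 pos [469.  111.1  82.8] yaw 281.1 F tool [-0.6 -0.  -5.3] Tz -0.029 gf 23.2 op 13.5
   j6 0.028 T [-0.121  0.054 -0.029]
```

```bash
python3 -m creep '[[[0,0,0,-0.012],[0,0,0,-0.012],[0,0,0,-0.012]]]' >/dev/null;python3 o.py
python3 -m creep '[[[0,0,0,-0.012],[0,0,0,-0.012],[0,0,0,-0.012]]]' >/dev/null;python3 o.py
python3 - <<'E'
from h import *
T=np.mean([read_camera("scene").astype(float) for _ in range(3)],0)
cv2.imwrite("pics/v9.png",cv2.resize(T[205:240,350:385,::-1].astype(np.uint8),(560,560),interpolation=2))
E
```

```text
30.3 pos [469.1 111.1  82.8] yaw 281.8 F tool [ 0.3 -1.  -4.4] Tz -0.044 gf 23.2 op 13.7
   j6 0.077 T [ 0.238  0.054 -0.044]
30.6 pos [469.2 110.9  82.8] yaw 282.4 F tool [ 0.7 -1.1 -5. ] Tz -0.106 gf 23.1 op 13.5
   j6 0.128 T [ 0.345 -0.142 -0.106]
```

View pics/v9.png

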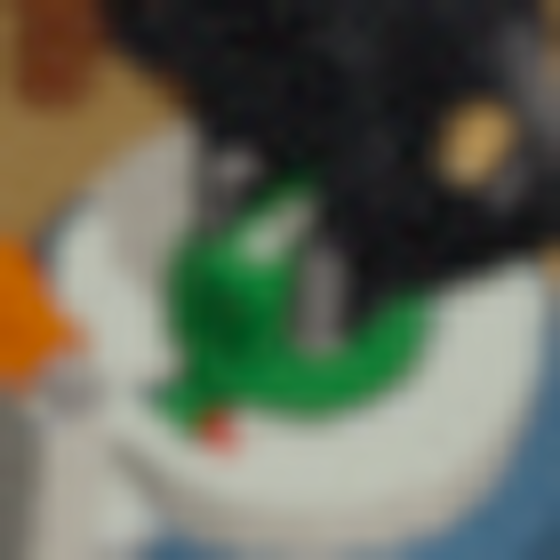

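The picture shows the green lug against the red stop at about (205,420), and the wrist torque agrees (−0.1 N m). I ease off slightly and lift.

```bash
python3 -m creep '[[[0,0,0,0.016],[0,0,0,0.016],[0,0,0,0.016]]]' >/dev/null;python3 o.py
python3 -m creep '[[[0,0,-0.001,0],[0,0,-0.002,0],[0,0,-0.002,0]]]' >/dev/null;python3 o.py
python3 -m creep '[[[0,0,-0.001,0],[0,0,-0.002,0],[0,0,-0.002,0]]]' >/dev/null;python3 o.py
```

```text
31.1 pos [469.2 110.8  82.8] yaw 281.5 F tool [ 0.9 -2.1 -4.4] Tz -0.012 gf 23.1 op 13.4
   j6 -0.009 T [ 0.701 -0.369 -0.012]
31.4 pos [469.2 110.8  84.8] yaw 281.5 F tool [ 2.6 -2.8 -3.6] Tz 0.025 gf 22.8 op 13.1
   j6 0.007 T [ 0.913 -0.737  0.025]
31.6 pos [468.9 110.8  86.1] yaw 281.5 F tool [ 4.  -2.2  1.1] Tz 0.015 gf 22.2 op 13.3
   j6 -0.019 T [ 1.175 -1.479  0.015]
```

```bash
python3 -m creep '[[[0.0005,-0.0003,0,0],[0.0005,-0.0003,0,0],[0.0005,-0.0003,0,0]]]' >/dev/null;python3 o.py
```

```text
31.9 pos [469.  110.8  86. ] yaw 281.5 F tool [ 2.9 -1.7  3.3] Tz -0.006 gf 22.0 op 13.4
   j6 -0.008 T [ 0.781 -0.871 -0.006]
```

```bash
python3 -m creep '[[[0.0005,-0.0003,0,0],[0.0005,-0.0003,0,0],[0.0005,-0.0003,0,0]]]' >/dev/null;python3 o.py
python3 -m creep '[[[0,0,0,0],[0,0,0,0]]]' >/dev/null;python3 o.py
```

```text
32.2 pos [469.6 110.9  86.7] yaw 281.5 F tool [0.3 0.1 1.3] Tz -0.013 gf 22.3 op 13.3
   j6 0.001 T [-0.039 -0.037 -0.013]
32.5 pos [469.8 111.1  86.8] yaw 281.5 F tool [-0.3  0.1  1.6] Tz -0.004 gf 22.3 op 13.9
   j6 0.013 T [-0.195  0.039 -0.004]
```

```bash
python3 -m creep '[[[0,0,-0.001,0],[0,0,-0.002,0],[0,0,-0.002,0]]]' >/dev/null;python3 o.py
python3 -m creep '[[[0,0,-0.001,0],[0,0,-0.002,0],[0,0,-0.002,0]]]' >/dev/null;python3 o.py
```

```text
32.8 pos [470.  111.2  89. ] yaw 281.5 F tool [0.1 1.6 0.9] Tz -0.042 gf 22.3 op 13.3
   j6 0.024 T [-0.354  0.067 -0.042]
33.0 pos [470.  111.4  91. ] yaw 281.5 F tool [-0.1  1.5  1.7] Tz -0.018 gf 22.3 op 13.7
   j6 0.026 T [-0.343  0.06  -0.018]
```

```bash
python3 -m creep '[[[0,0.0003,-0.001,0],[0,0.0003,-0.002,0],[0,0.0003,-0.003,0],[0,0.0003,-0.003,0]]]' >/dev/null;python3 o.py
python3 -m creep '[[[0,0,-0.002,0],[0,0,-0.005,0],[0,0,-0.008,0],[0,0,-0.012,0],[0,0,-0.012,0]]]' >/dev/null;python3 o.py
```

```text
33.5 pos [470.2 111.3  94.1] yaw 281.5 F tool [ 0.8 -0.   0.4] Tz -0.052 gf 22.3 op 13.5
   j6 0.0 T [ 0.015  0.035 -0.052]
34.0 pos [470.4 111.2 106.7] yaw 281.5 F tool [-0.2 -1.8  1. ] Tz -0.015 gf 22.3 op 13.6
   j6 0.0 T [-0.023 -0.011 -0.015]
```

```bash
python3 -m creep '[[[0,0,-0.025,0],[0,0,-0.05,0],[0,0.01,-0.07,0],[-0.003,0.04,-0.075,0],[-0.007,0.075,-0.075,0],[-0.011,0.115,-0.075,0],[-0.015,0.155,-0.075,0],[-0.019,0.195,-0.075,0]]]' >/dev/null;python3 o.py
python3 -m creep '[[[-0.004,0.035,0,0],[-0.008,0.075,0,0],[-0.01,0.0963,0,0],[-0.01,0.0963,0.04,0],[-0.01,0.0963,0.075,0],[-0.01,0.0963,0.1,0],[-0.01,0.0963,0.115,0],[-0.01,0.0963,0.115,0]]]' >/dev/null;python3 o.py
python3 -m creep '[[[0,0,0.01,0],[0,0,0.015,0],[0,0,0.015,0]]]' >/dev/null;python3 o.py
python3 - <<'E'
from h import *
a=cv2.resize(read_camera("top")[190:240,335:415,::-1],(480,300),interpolation=2);b=cv2.resize(read_camera("scene")[155:215,260:340,::-1],(400,300),interpolation=2)
cv2.imwrite("pics/v10.png",np.hstack([a[:,80:],b]))
E
```

```text
34.8 pos [490.3 -85.2 180.9] yaw 281.6 F tool [0.8 0.6 0.6] Tz -0.028 gf 22.4 op 13.1
   j6 -1.164 T [ 0.061 -0.088 -0.028]
35.5 pos [ 498.6 -180.    63.6] yaw 281.5 F tool [-0.2 -0.5  1.1] Tz 0.024 gf 22.3 op 13.4
   j6 0.0 T [-0.019  0.046  0.024]
35.9 pos [ 499.9 -180.    50.7] yaw 281.5 F tool [-0.5 -0.3  1.2] Tz -0.011 gf 22.3 op 13.3
   j6 0.0 T [ 0.011  0.009 -0.011]
```

View pics/v10.png

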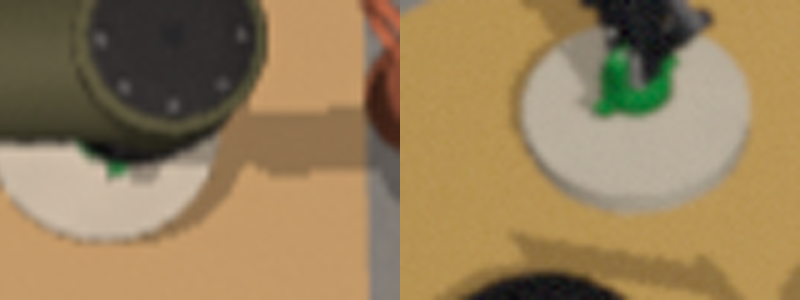

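The picture shows the cap upright just above the small white bat, near its middle (cap at about (637,85), disc centre about (635,110) in the right half). I'll lower it until it touches.

```bash
python3 -m creep '[[[0,0,0.004,0],[0,0,0.008,0],[0,0,0.01,0],[0,0,0.011,0],[0,0,0.011,0]]]' >/dev/null;python3 o.py
python3 -m creep '[[[0,0,0.001,0],[0,0,0.001,0]]]' >/dev/null;python3 o.py
python3 -m creep '[[[0,0,0.001,0],[0,0,0.001,0]]]' >/dev/null;python3 o.py
python3 -m creep '[[[0,0,0.0007,0],[0,0,0.0007,0]]]' >/dev/null;python3 o.py
```

```text
36.5 pos [ 499.7 -180.1   39.6] yaw 281.5 F tool [0.5 0.5 1.3] Tz 0.01 gf 22.3 op 13.7
   j6 0.0 T [-0.004 -0.016  0.01 ]
36.6 pos [ 499.8 -180.1   38.7] yaw 281.5 F tool [ 0.8 -0.3  0.4] Tz -0.023 gf 22.3 op 13.7
   j6 0.0 T [-0.013 -0.003 -0.023]
36.9 pos [ 499.8 -180.1   37.7] yaw 281.5 F tool [ 0.  -0.3  1.3] Tz 0.024 gf 22.3 op 13.6
   j6 0.0 T [0.018 0.01  0.024]
37.0 pos [ 499.8 -180.1   37. ] yaw 281.5 F tool [0.4 0.2 1.3] Tz -0.001 gf 22.3 op 13.4
   j6 0.0 T [-0.038  0.025 -0.001]
```

```bash
python3 -m creep '[[[0,0,0.0006,0],[0,0,0.0006,0]]]' >/dev/null;python3 o.py
python3 -m creep '[[[0,0,0.0006,0],[0,0,0.0006,0]]]' >/dev/null;python3 o.py
python3 -m creep '[[[0,0,0.0006,0],[0,0,0.0006,0]]]' >/dev/null;python3 o.py
```

```text
37.2 pos [ 499.9 -180.2   36.9] yaw 281.5 F tool [-0.5 -0.6 -2.9] Tz -0.045 gf 22.7 op 12.9
   j6 -0.001 T [ 0.295  0.454 -0.045]
37.5 pos [ 499.9 -180.2   36.8] yaw 281.5 F tool [-3.4 -2.6 -6.3] Tz 0.018 gf 23.2 op 13.6
   j6 0.006 T [0.709 1.21  0.018]
37.6 pos [ 499.9 -180.2   36.8] yaw 281.5 F tool [-4.4 -3.9 -9.8] Tz -0.012 gf 23.7 op 13.4
   j6 0.011 T [ 1.045  1.833 -0.012]
```

```bash
python3 -m creep '[[[0,0,-0.0013,0],[0,0,-0.0013,0],[0,0,-0.0013,0]]]' >/dev/null;python3 o.py
python3 -m creep '[[[0,0,0,0],[0,0,0,0],[0,0,0,0]]]' 0.024 >/dev/null;python3 o.py
python3 -m creep '[[[0,0,-0.005,0],[0,0,-0.02,0],[0,0,-0.05,0],[0,0,-0.09,0],[0,0,-0.13,0],[0.0,0,-0.16,0],[0,0.04,-0.16,0],[0,0.08,-0.16,0]]]' 0.03 >/dev/null;python3 o.py
python3 -m creep '[[[0,0.04,0,0],[0,0.08,0,0],[0,0.12,0,0],[0,0.12,0,0]]]' >/dev/null;python3 o.py
python3 - <<'E'
from h import *
T=read_camera("top");S=read_camera("scene")
a=cv2.resize(T[150:240,265:405,::-1],(420,270),interpolation=2);b=cv2.resize(S[150:250,270:390,::-1],(360,300),interpolation=2)
a=cv2.copyMakeBorder(a,0,30,0,0,0);cv2.imwrite("pics/v11.png",np.hstack([a,b]))
for c in("scene","top"):print(c,[(d["score"],d["position"],at(c,d["position"],49).round(0)) for d in mark_of(c,"cap_grip")[:4]])
h=cv2.cvtColor(T,cv2.COLOR_RGB2HSV);m=(h[...,0]>45)&(h[...,0]<90)&(h[...,1]>100);m[:,:340]=0;v,u=np.nonzero(m);print(len(u),at("top",[np.median(u),np.median(v)],35))
E
```

```text
38.0 pos [ 500.1 -180.1   36.8] yaw 281.5 F tool [-0.2 -2.1 -3.9] Tz -0.039 gf 22.8 op 13.7
   j6 0.015 T [ 0.515  0.311 -0.039]
38.2 pos [ 499.7 -180.2   36.3] yaw 281.5 F tool [-0.2 -0.   0.1] Tz -0.007 gf 0.0 op 24.2
   j6 0.0 T [-0.017  0.02  -0.007]
39.0 pos [ 516.9 -259.   200.3] yaw 281.7 F tool [ 0.4 -0.9 -0.6] Tz 0.044 gf 0.0 op 30.0
   j6 -0.969 T [ 0.057 -0.118  0.044]
39.5 pos [ 539.2 -379.9  195.6] yaw 281.3 F tool [-0.9 -0.7  1. ] Tz 0.068 gf 0.0 op 30.2
   j6 0.483 T [0.146 0.087 0.068]
scene [(0.76, [410.1, 256.8], array([424., 252.,  49.])), (0.57, [305.0, 168.7], array([ 503., -184.,   49.])), (0.18, [364.4, 242.0], array([503., 144.,  49.]))]
top [(0.63, [262.1, 147.3], array([738., 215.,  49.])), (0.5, [277.7, 251.3], array([342., 148.,  49.])), (0.42, [254.3, 233.0], array([409., 237.,  49.]))]
0 [nan nan nan]
  return _methods._mean(a, axis=axis, dtype=dtype,
  ret = ret.dtype.type(ret / rcount)
```

View pics/v11.png

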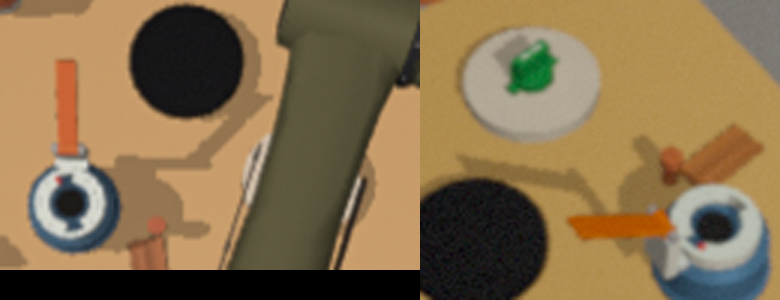

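The picture shows the cap upright in the middle of the white bat (about (532,70) in the right half; 503,−184 in the world). The jar is open, the tab is laid back, and the stamp and rib are where they were. I hand the job in.

```bash
python3 -c "
from rig import *
print(job_done())"
```

```text
the job is handed in; nothing more can be done
None
```

The job is handed in at about 40 s with no verdict returned: the tab is back against its stop, and the green cap, turned to its stop and lifted out, stands upright near the middle of the small white bat, with side force on it reaching about 4.5 N during the lift, just over the 4 N guide, before I eased it, and about 10 N of press as it touched the bat.

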